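# Load a shaker and thread its retaining bar

### The arm

A 6-joint arm with a two-finger parallel gripper is mounted at the origin on the work surface. World frame = base frame: x ahead of the robot, y to its left, z up, the work surface at z = 0. Lengths are in m, angles in rad, forces in N, time in s.
With the tool pointing down it reaches from about 0.25 to 0.725 m from the base axis. Payload 9.7 kg.
Tool frame: the origin (TCP) lies between the finger pads; the fingertips stand finger_overhang ahead of it and the grasp point (between the pads) lies 6 mm ahead of it (finger_overhang is the distance from the TCP to the fingertips, in m); z points along the fingers, y is the line along which they close (so a half turn about z gives the same grasp; the last joint's range is limited). The gripper opens to 85 mm and grips with 20 to 120 N. Pads are 22 mm wide; open, the fingers measure 114 mm over their backs; the gripper's body (76 mm by 85 mm) begins 54 mm behind the grasp point. The pads swing forward as they close: fully open they stand 13 mm farther back than shut.
Start: joints at [1.143, 0.087, 0.176, 1.66, 0, 1.571], TCP at [0.228, 0.5, 0.256] pointing down, gripper open.
Joint ranges: [-3.13, 3.13], [-0.85, 1.81], [-1.15, 1.24], [-2.2, 2.28], [-1.44, 1.52], [-3.14, 3.14]. Speed limits (rad/s): [2.22, 2.22, 2.57, 3.14, 3.14, 3.14].

### API

Orientations are given as a unit quaternion [x, y, z, w].
In Python, from workcell import goto, move_linear, move_j, command_gripper, wait, ik, read_state, camera, MotionError, sign_off, regions_of, finger_overhang gives the robot as it stands. Calls block until the motion is done:
- goto(position, orientation): joint-space move of the TCP to a pose.
- move_linear(position, attitude=None, speed=0.15, guard=None): straight line of the TCP; attitude=None keeps the orientation; speed is the mean speed in m/s. With guard (N) it stops when the force on the tool has changed by that much, and returns True; else False.
- move_j(angles): joint-space move.
- command_gripper(opening, f_grip=None): finger opening in m; f_grip is the grip in N (None keeps the last); returns when the fingers have stopped.
- wait(seconds).
- ik(position, orientation): joint angles nearest the present ones, or None.
- read_state(): the state.
- camera(name): name is "scene" or "top"; returns a dict with "image" (480x640x3 uint8, red, green, blue), "K" (3x3 intrinsics, pixels), "k1" (the pictures are not rectified: a ray, as slopes to the right and down, at radius r is drawn at 1 + k1 r^2 times it, then the intrinsics apply), "origin" and "orientation" of the camera in the world. Camera axes: x right, y down, z forward; pixel columns grow to the right and rows downward; lengths in m; the calibration is good to about 2 mm. A picture is of the moment at which its call begins. There is no depth.
A pose or a line that the arm cannot do raises MotionError and nothing moves.
- sign_off(): hands the job in; it is judged then, once.
Trained networks look in the newest picture that a camera, given by its name, has taken for a name from the list of things; names that differ only in an ending like _2 or _b are one class to them, and where a whole thing is asked for, a point or a joint stands for the part that bears it (a point fixed in the world has none). Each returns a list of dicts, best first, with "confidence" (0 to 1); they miss things now and then, are a little off and sometimes report something else, mostly with a low value. They report only what shows in the picture. A call takes as long as a camera call. They do not tell look-alikes from the thing itself.
- regions_of(camera, query): "mask" (480x640 bool, what is visible of it) and "position" ([row, column] in pixels, amid what is visible of it).
The state is a dict: "clock": time; "q": joint angles; "dq": joint speeds; "joint_efforts": joint torques, N m; "tcp_pos": TCP position; "eef_rot": TCP orientation; "force": force on the tool from outside, world axes, zero at the start; "moment": the same for the moment, N m; "gripper_width": finger opening in m; "gripper_force": force on a finger pad.
Only numpy, scipy, OpenCV 4.12 (cv2) and the standard library are available. Lean on these libraries where they do the work, as an engineer would, in place of code of your own. Each camera call takes 0.05 s, during which the arm holds its last target. There are 200 camera calls.

### The job

Stand the orange-capped bottle upright on the round blue mat of the orbital shaker and let go of it; then take the retaining bar by its orange handle and thread it, nose first, from the shaker's left side (seen from the robot) through the left and then the right brass bushing, until the nose sticks out clearly beyond the right bushing. Finish while still holding the bar by its handle, still and spanning both bushings without straining it against them, with the bottle still standing on its mat; do not tip the bottle, and leave the other things on the bench where they are.

Things in the scene. Friction and masses are not known exactly. Their poses are not given: they have to be found in the camera images.
- bottle: Clear glass laboratory bottle with an ORANGE cap and a paper label, 56 mm in diameter, 110 mm tall, about 0.22 kg, standing on the bench. Origin: centre of its underside, z up along its axis. The cap is 42 mm in diameter and takes up the top 26 mm; the body is 56 mm wide up to 62 mm and narrows above.
- mat (a point): Centre of the top of the round blue mat (84 mm in diameter) on the fixed shaker deck, 70 mm above the bench; axes as shaker. Room for the bottle: a 20 mm high fence stands 55 mm from the mat's centre on its -x side, the bar passes 57 mm from it on its +x side.
- shaker: White orbital shaker, bolted down. Origin: centre of its underside on the bench; front (-x) faces the robot, +y is its left side seen from the robot. Deck 190 (x) x 200 (y) mm, top 68 mm above the bench. Two brass bushing blocks on posts (30 wide, 16 thick along y, tops 130 mm above the bench) have 14 mm bores in one line along y, 130 mm apart, 115 mm above the bench.
- bore_in (a point): Centre of the bore (14 mm in diameter, mouth flared by 3 mm on the entry side) of the left, first bushing, midway through its 16 mm thickness; axes as shaker, the bore runs along y. The bar enters from the +y side, travelling to -y.
- bore_out (a point): Centre of the bore of the right, second bushing (same size and flare), midway through its 16 mm thickness; axes as shaker, the bore runs along y.
- bar: Retaining bar, 0.14 kg: round orange handle (18 mm diameter, 60 long) and straight steel shaft (10 mm diameter, 195 long, last 8 mm tapered to 5). Origin: on the axis at mid-handle; x points to the nose. Lies level in two open notches of a fixed white rest, axis 50 mm above the bench, handle overhanging to the robot's left, free beneath; the rest begins 20 mm, its first post 42 mm from the origin.
- nose (a point): The bar's nose (tip) on its axis, 225 mm from the bar's origin; axes as bar. The balance point is about 64 mm from the bar's origin.
- collar (a point): Front end of the orange handle on the bar's axis, where the shaft begins, 30 mm from the bar's origin; axes as bar. The handle is too thick for the bores.
- other: Bystander: the same clear bottle with a BLUE cap, 56 mm in diameter, 110 mm tall. It may stand in either of two bench places, the orange-capped one in the other. Origin under its centre.
- jar: Bystander: amber jar with a white lid, 48 mm in diameter, 75 mm tall. Origin under its centre.
- beaker: Bystander: glass beaker, 60 mm in diameter, 80 mm tall. Origin under its centre.
- plate: Bystander: flat white culture plate with wells, 127 x 85 x 18 mm, long side along its x. Origin under its centre.
- pipette: Bystander: hand pipette lying on the bench, about 245 mm long along its x, 24 mm high. Origin near its middle, on the bench.
- dishes: Bystander: stack of three round dishes, 90 mm in diameter, 43 mm high. Origin under its centre.
Not all that is in view belongs to the job. Leave any brown look-alike of the bottle alone.

How it is judged:
On the way, in this order (a step that is already met when the one before it is completed fails the run):
1. the orange-capped bottle stands upright on the blue mat, at rest and released (horizontal distance between bottle and mat below 0.018 m and z of bottle in the frame of mat below 0.005 m and angle between bottle's own z axis and vertical below 0.1 rad and linear speed of bottle below 0.03 m/s and contact force between bottle and the fingers below 0.1 N), for 0.3 s.
2. the bar's nose has passed through the left bushing and is between the two bushings (x of nose in the frame of bore_in between -0.007 and 0.007 m and z of nose in the frame of bore_in between -0.007 and 0.007 m and y of nose in the frame of bore_in below -0.01 m and y of nose in the frame of bore_out above 0.008 m), for 0.05 s.
At the end, for the whole second after the job is handed in: Nose at least 6 mm out of the right bushing, bar within 7 mm and 0.06 rad of the bore line, still, its handle gripped (over 8 N), pressing on the shaker under 6 N, clear of the bottle. Bottle upright within 0.1 rad, at rest, released, centred within 18 mm on the mat (all of step 1 and x of nose in the frame of bore_out between -0.007 and 0.007 m and z of nose in the frame of bore_out between -0.007 and 0.007 m and x of collar in the frame of bore_in between -0.007 and 0.007 m and z of collar in the frame of bore_in between -0.007 and 0.007 m and y of nose in the frame of bore_out below -0.014 m and y of collar in the frame of bore_in above 0.006 m and angle between the x axis of bar and the y axis of shaker, either way round below 0.06 rad and contact force between bar and the fingers above 8 N and contact force between bar and shaker below 6 N and contact force between bar and bottle below 0.5 N and distance between the grasp point and bar below 0.05 m and linear speed of bar below 0.02 m/s); the arm keeps its last pose, push and grip.
It fails at once if the orange-capped bottle is tipped (angle between bottle's own z axis and vertical above 0.5 rad).
It fails at once if another thing on the bench is displaced by more than 4 cm or knocked over (distance of any of other, jar, beaker, plate, pipette, dishes from where it was at the start of the episode above 0.04 m or angle between any of other, jar, beaker, plate, pipette, dishes's own z axis and vertical above 0.5 rad).
It also fails if it takes over 72 s, if anything falls off the work surface, if the arm or the gripper's body presses on something with over 40 N, if the wrist force passes 120 N, or if a joint passes its speed limit or range.

## Working session

There is one attempt and no reset: what is moved stays moved. The work goes in short steps, each a Python script; the robot and the scene stay as the last script left them, time stands still between calls to the robot, and variables do not carry over. Pictures are saved under pics/ and viewed, at most 10 in all, crops included, and the job is handed in when it is done.

```bash
mkdir -p pics
cat > h.py <<'E'
import numpy as np, cv2
from scipy.spatial.transform import Rotation as R
from workcell import *
def snap(n,save=None):
    c=camera(n)
    if save: cv2.imwrite('pics/'+save,c['image'][:,:,::-1])
    return c
def ray(c,row,col):
    K=np.array(c['K']);k=c['k1']
    d=np.array([(col-K[0,2])/K[0,0],(row-K[1,2])/K[1,1]])
    u=d.copy()
    for _ in range(30): u=d/(1+k*(u@u))
    return np.array(c['origin']),R.from_quat(c['orientation']).apply([u[0],u[1],1])
def at_z(c,row,col,z):
    o,d=ray(c,row,col); return o+d*(z-o[2])/d[2]
def proj(c,p):
    K=np.array(c['K']);v=R.from_quat(c['orientation']).inv().apply(np.array(p)-np.array(c['origin']))
    u=v[:2]/v[2];u=u*(1+c['k1']*(u@u));return K[1,1]*u[1]+K[1,2],K[0,0]*u[0]+K[0,2]
def tri(c1,p1,c2,p2):
    o1,d1=ray(c1,*p1);o2,d2=ray(c2,*p2)
    s=np.linalg.lstsq(np.c_[d1,-d2],o2-o1,rcond=None)[0]
    a,b=o1+s[0]*d1,o2+s[1]*d2
    return (a+b)/2,np.linalg.norm(a-b)
E
python3 - <<'E'
from h import *
print(finger_overhang, {k:v for k,v in read_state().items() if k in('clock','eef_rot','tcp_pos','force','gripper_width')})
for n in('scene','top'):
    c=snap(n,n+'0.png');print(n,np.round(c['origin'],3),np.round(c['orientation'],3),np.array(c['K']).tolist(),c['k1'])
    for q in('bottle','bar','shaker','mat','bore_in','bore_out','nose','collar','other','jar','beaker','plate','pipette','dishes'):
        try: print(q,[(np.round(r['position']).tolist(),round(r['confidence'],2),int(r['mask'].sum())) for r in regions_of(n,q)][:4])
        except Exception as e: print(q,e)
E
```

```text
0.025 {'clock': 0.0, 'tcp_pos': array([0.2280979 , 0.50024588, 0.25558899]), 'eef_rot': array([ 2.12272623e-01,  9.77210262e-01, -6.47742561e-04, -1.37330770e-04]), 'force': array([ 0.54879168,  0.48492028, -1.04596427]), 'gripper_width': 0.08526941212932178}
scene [ 1.143 -0.422  0.903] [ 0.835  0.413 -0.167 -0.322] [[503.5615666910503, 0.0, 323.5243872948774], [0.0, 503.5615666910503, 252.07037686262817], [0.0, 0.0, 1.0]] 0.02475837908942517
bottle [([222.0, 341.0], 0.57, 869), ([193.0, 322.0], 0.57, 724), ([304.0, 401.0], 0.36, 2038)]
bar [([214.0, 418.0], 0.6, 373), ([309.0, 269.0], 0.36, 8270)]
shaker [([308.0, 271.0], 0.96, 8222)]
mat [([311.0, 271.0], 0.77, 8200)]
bore_in [([311.0, 270.0], 0.8, 8274)]
bore_out [([308.0, 273.0], 0.73, 8311)]
nose [([222.0, 411.0], 0.73, 391), ([307.0, 269.0], 0.52, 8232)]
collar [([223.0, 410.0], 0.69, 404)]
other [([355.0, 152.0], 0.79, 1406)]
jar [([406.0, 202.0], 0.75, 961), ([260.0, 465.0], 0.46, 1339)]
beaker [([171.0, 356.0], 0.68, 723), ([312.0, 266.0], 0.25, 8299)]
plate [([305.0, 404.0], 0.96, 1996)]
pipette [([269.0, 209.0], 0.89, 992
[... 272 characters left out ...]
0, 245.0], 0.9, 631), ([283.0, 262.0], 0.74, 585)]
bar [([188.0, 471.0], 0.67, 502), ([238.0, 181.0], 0.61, 527)]
shaker [([226.0, 387.0], 0.8, 7578)]
mat [([229.0, 385.0], 0.62, 7645)]
bore_in [([225.0, 384.0], 0.75, 7548)]
bore_out [([174.0, 276.0], 0.72, 1856), ([227.0, 384.0], 0.62, 7583)]
nose [([235.0, 194.0], 0.86, 536)]
collar [([240.0, 192.0], 0.98, 606)]
other [([245.0, 490.0], 0.86, 776)]
jar [([188.0, 473.0], 0.58, 476), ([342.0, 193.0], 0.48, 768)]
beaker [([341.0, 193.0], 0.96, 717), ([240.0, 188.0], 0.35, 627)]
plate [([174.0, 275.0], 0.7, 1827), ([186.0, 474.0], 0.39, 542)]
pipette [([324.0, 400.0], 0.71, 889)]
dishes [([176.0, 193.0], 0.8, 1347), ([238.0, 192.0], 0.27, 508)]
```

View pics/top0.png

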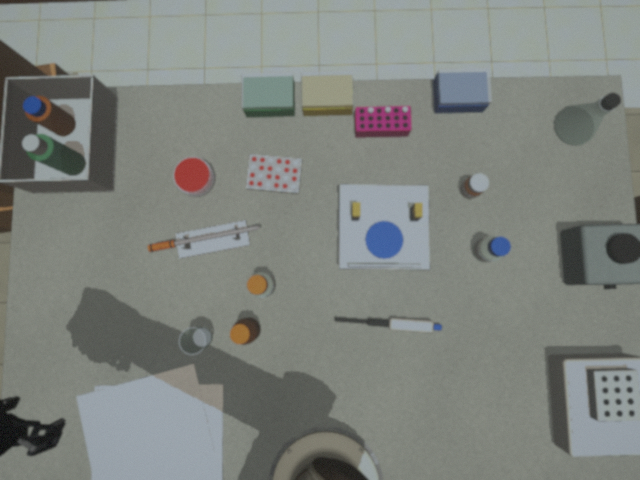

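View pics/scene0.png

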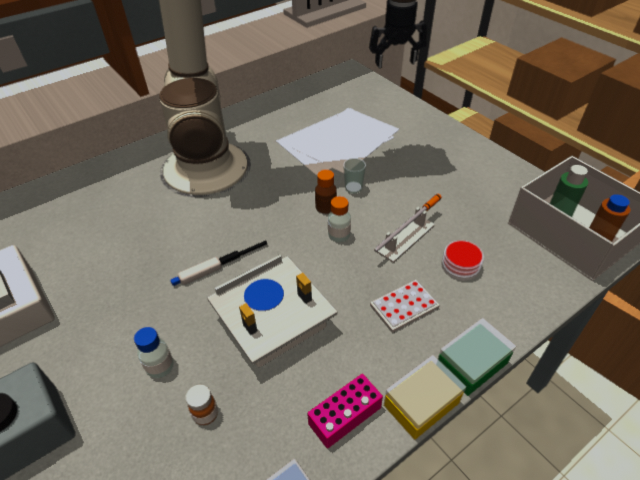

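The orange-capped candidates are at top (283,262) / scene (222,341), which is clear with a paper label, and at top (334,245) / scene (193,322), which is brown glass, the look-alike. The clear one fits the description. A box holds other look-alikes that have nothing to do with the job. The bar lies at top (150–260, 247–225) and the shaker at (384,228).

```bash
cat > meas.py <<'E'
from h import *
def blob(c,lo,hi,win):
    hsv=cv2.cvtColor(c['image'],cv2.COLOR_RGB2HSV)
    m=cv2.inRange(hsv,np.array(lo),np.array(hi))
    w=np.zeros_like(m);r0,r1,c0,c1=win;w[r0:r1,c0:c1]=m[r0:r1,c0:c1]
    n,l,s,ce=cv2.connectedComponentsWithStats(w)
    o=sorted(range(1,n),key=lambda i:-s[i,4])
    return [(ce[i][::-1],s[i,4],l==i) for i in o]
E
python3 - <<'E'
from meas import *
t=snap('top');s=snap('scene')
for nm,lo,hi,wt,ws,z in [('cap',(5,150,120),(20,255,255),(265,300,240,285),(190,225,325,360),.097),('brcap',(5,150,100),(20,255,255),(315,350,225,262),(165,195,310,342),.097),
  ('mat',(105,150,80),(125,255,255),(210,270,355,412),(270,320,235,290),.070),('bushL',(18,120,90),(32,255,255),(195,225,340,368),(268,305,290,318),.130),('bushR',(18,120,90),(32,255,255),(195,225,405,430),(300,336,235,262),.130),
  ('handle',(3,150,90),(20,255,255),(230,260,140,185),(185,215,415,450),.05)]:
    bt=blob(t,lo,hi,wt);bs=blob(s,lo,hi,ws)
    print(nm,[(np.round(b[0],1).tolist(),int(b[1])) for b in bt[:2]],[(np.round(b[0],1).tolist(),int(b[1])) for b in bs[:2]])
    if bt: print('  topz',at_z(t,*bt[0][0],z).round(4))
    if bs: print('  scnz',at_z(s,*bs[0][0],z).round(4))
    if bt and bs: x,e=tri(t,bt[0][0],s,bs[0][0]);print('  tri',x.round(4),round(e,4))
a=cv2.resize(t['image'][200:350,140:290],(600,600),interpolation=cv2.INTER_CUBIC)[:560]
cv2.imwrite('pics/crop_t.png',cv2.resize(t['image'][180:360,140:440],(800,480),interpolation=cv2.INTER_CUBIC)[:,:,::-1])
cv2.imwrite('pics/crop_s.png',cv2.resize(s['image'][160:340,210:450],(800,600),interpolation=cv2.INTER_CUBIC)[:,:,::-1])
E
```

```text
cap [([284.4, 256.7], 210)] [([201.8, 339.1], 165)]
  topz [0.4482 0.1377 0.097 ]
  scnz [0.4401 0.1436 0.097 ]
  tri [0.4483 0.1365 0.1066] 0.0008
brcap [([333.4, 239.9], 273)] [([174.8, 325.1], 148)]
  topz [0.3461 0.1731 0.097 ]
  scnz [0.3384 0.1791 0.097 ]
  tri [0.3472 0.1718 0.1061] 0.0011
mat [([239.9, 384.0], 630)] [([294.3, 263.4], 939)]
  topz [ 0.5412 -0.1396  0.07  ]
  scnz [ 0.5461 -0.1408  0.07  ]
  tri [ 0.542  -0.1397  0.0648] 0.0014
bushL [([208.6, 355.3], 27), ([214.0, 357.0], 1)] [([278.8, 303.2], 104), ([285.5, 300.0], 12)]
  topz [ 0.6019 -0.0745  0.13  ]
  scnz [ 0.6045 -0.0774  0.13  ]
  tri [ 0.6022 -0.0753  0.1264] 0.0012
bushR [([210.7, 417.8], 28), ([205.0, 418.0], 1)] [([310.8, 245.7], 131)]
  topz [ 0.5948 -0.2049  0.13  ]
  scnz [ 0.6019 -0.2086  0.13  ]
  tri [ 0.5962 -0.2064  0.122 ] 0.0001
handle [([245.7, 160.1], 75), ([243.5, 171.5], 6)] [([200.6, 432.6], 110)]
  topz [0.5397 0.3648 0.05  ]
  scnz [0.5404 0.3656 0.05  ]
  tri [0.54   0.3654 0.0496] 0.001
```

View pics/crop_t.png

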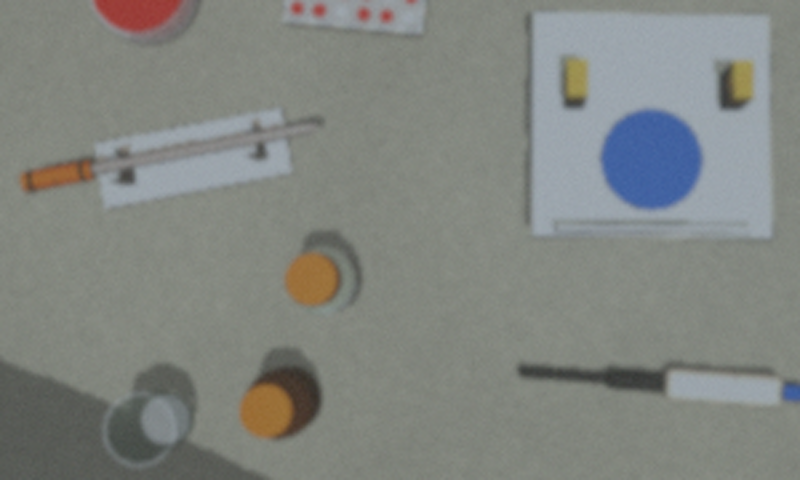

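View pics/crop_s.png

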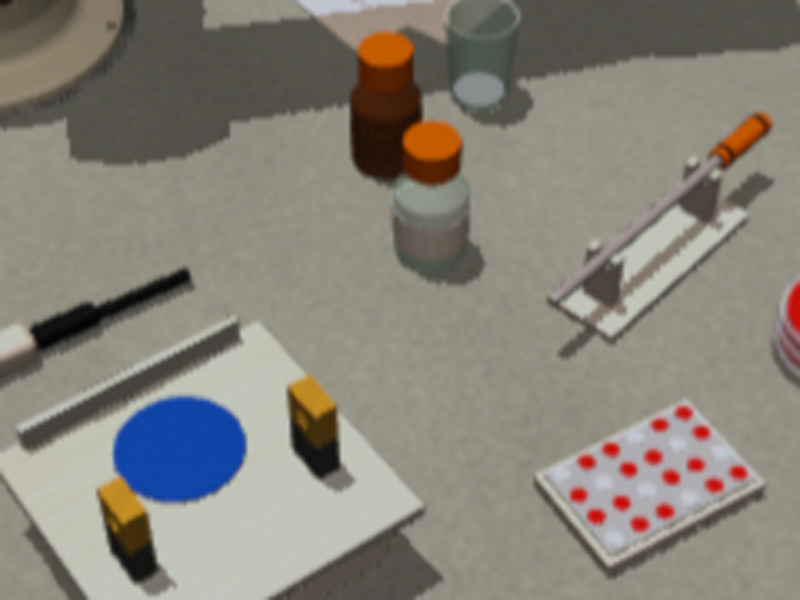

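Confirmed: the clear bottle is at (0.448, 0.137). The brown one beside it, 107 mm away, is the look-alike. I grasp the bottle by its cap and close across the line to the brown one.

```bash
cat >> h.py <<'E'
def down(phi):
    t=(phi+np.pi/2)/2; return np.array([np.cos(t),np.sin(t),0,0])
def best(pos,phi):
    # of the two equivalent grasps take the one with the last joint nearest mid-range
    o=[]
    for p in(phi,phi+np.pi):
        j=ik(pos,down(p))
        if j is not None: o.append((abs(j[5]),p,j))
    m=min(o,key=lambda a:a[0]);return m[1],np.array(m[2])
E
python3 - <<'E'
from meas import *
t=snap('top')
im=t['image']
hsv=cv2.cvtColor(im,cv2.COLOR_RGB2HSV)
# deck outline
w=np.zeros(im.shape[:2],np.uint8);g=im.min(2);w[175:285,325:445]=255*(g[175:285,325:445]>150)
cnt=max(cv2.findContours(w,0,2)[0],key=cv2.contourArea)
box=cv2.boxPoints(cv2.minAreaRect(cnt))
P=np.array([at_z(t,b[1],b[0],.068) for b in box]);print('deck corners',P.round(4).tolist(),'centre',P.mean(0).round(4),'sides',np.linalg.norm(np.diff(P,axis=0),axis=1).round(4))
for nm,win in(('L',(195,225,345,366)),('R',(195,225,411,428))):
    b=blob(t,(15,70,80),(38,255,255),win)[0]
    c=np.argwhere(b[2]);print(nm,b[0].round(1),b[1],c.min(0),c.max(0),at_z(t,*b[0],.13).round(4))
np.save('topimg.npy',im)
# bar: handle pixels + shaft pixel line
b=blob(t,(3,100,70),(22,255,255),(225,262,140,185))
hp=np.argwhere(sum(x[2] for x in b)>0);print('handle',hp.mean(0),len(hp),hp.min(0),hp.max(0),at_z(t,*hp.mean(0),.05).round(4))
print('q cand',best([.4483,.1365,.107],np.deg2rad(71)),best([.542,-.139,.18],np.deg2rad(71)),read_state()['clock'])
cv2.imwrite('pics/c2.png',cv2.resize(np.vstack([im[185:225,335:435],im[220:260,145:245]]),(800,640),interpolation=cv2.INTER_NEAREST)[:600,:,::-1])
E
```

```text
deck corners [[0.4855, -0.0407, 0.068], [0.6684, -0.047, 0.068], [0.6619, -0.2448, 0.068], [0.4795, -0.2343, 0.068]] centre [ 0.5738 -0.1417  0.068 ] sides [0.1829 0.198  0.1826]
L [209.4 355.5] 108 [202 352] [217 359] [ 0.6002 -0.0748  0.13  ]
R [209.9 417.4] 114 [203 413] [217 421] [ 0.5965 -0.2041  0.13  ]
handle [245.44508671 160.71098266] 173 [240 148] [250 173] [0.5401 0.3635 0.05  ]
q cand (np.float64(1.239183768915974), array([ 0.2955651 , -0.11261879, -0.30961239,  1.37380272,  0.        ,
        0.62717766])) (np.float64(1.239183768915974), array([-0.25104708,  0.09421422,  0.03640138,  1.51298349,  0.        ,
        0.08056548])) 1.65
```

View pics/c2.png

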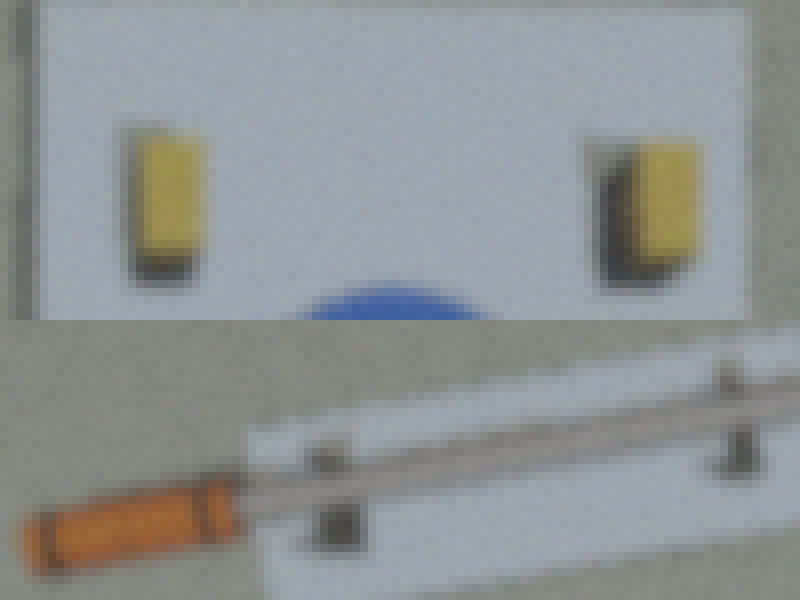

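Top crop: the bushing tops are at (209.4,355.5) and (209.9,417.4), 129 mm apart against a given 130. The handle spans cols 148–175 at rows 248–243. The numbers agree, so I move the bottle.

```bash
cat > a.py <<'E'
from meas import *
b=np.array([.4483,.1365]);m=np.array([.542,-.1395]);phi=np.deg2rad(71)
o=down(best([*b,.107],phi)[0])
st=lambda *a:print(*a,read_state()['tcp_pos'].round(4),round(read_state()['gripper_width'],4),read_state()['force'].round(1),round(read_state()['clock'],2))
goto([*b,.22],o); move_linear([*b,.107],speed=.15); 
command_gripper(.035,40); st('grip')
move_linear([*b,.25],speed=.2); st('lift')
c=snap('scene','lift.png')
print('cap now',[x[0].round(1) for x in blob(c,(5,150,120),(20,255,255),(100,240,300,380))[:3]])
move_linear([*m,.25],speed=.25); st('over')
move_linear([*m,.182],speed=.1); r=move_linear([*m,.173],speed=.02,guard=4); st('down',r)
E
python3 a.py
python3 - <<'E'
from h import *
t=np.load('topimg.npy');import workcell
c=snap('top')
e=at_z(c,248.2,148.1,.05);n=at_z(c,225.4,260.7,.05);k=at_z(c,243.1,175,.05);print(e,n,k,np.linalg.norm(n-e),np.arctan2(*(n-e)[[1,0]]))
E
```

```text
grip [0.4486 0.1365 0.1077] 0.0409 [-0.6 -0.9  6. ] 4.61
lift [0.448  0.1364 0.2486] 0.0411 [ 0.  -0.3 -2.8] 5.47
cap now [array([152.7, 340.2]), array([174.5, 322.9])]
over [ 0.5418 -0.1386  0.2501] 0.0407 [ 0.   0.1 -2.3] 6.84
down True [ 0.5424 -0.1397  0.1777] 0.0409 [ 0.7 -0.4  4.4] 8.02
[0.5343859  0.39219833 0.05      ] [0.58160594 0.13615692 0.05      ] [0.54487037 0.33099559 0.05      ] 0.26035924489308376 -1.3884221008331485
```

View pics/lift.png

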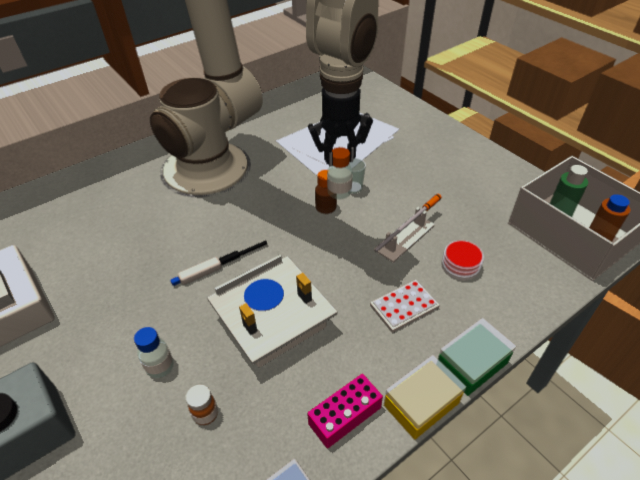

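The bottle hangs straight in the grip, and touchdown came at tcp z 0.178 against an expected 0.177. I release it, check it, and fetch the bar.

```bash
cat > b.py <<'E'
from meas import *
st=lambda *a:print(*a,read_state()['tcp_pos'].round(4),round(read_state()['gripper_width'],4),read_state()['force'].round(1),round(read_state()['clock'],2))
p=read_state()['tcp_pos']
command_gripper(.065); st('open'); wait(.2)
move_linear([p[0],p[1],.26],speed=.2)
g=np.array([.5396,.3616]); phi0=-1.388+np.pi/2; phi1=-.031
o=[(max(abs(a[5]),abs(b[5])),p) for p in(0,np.pi) for a,b in[(ik([*g,.056],down(phi0+p)),ik([.6,-.02,.121],down(phi1+p)))] if a is not None and b is not None]
print(o); off=min(o)[1]
goto([*g,.17],down(phi0+off)); 
t=snap('top');s=snap('scene')
for z in(.18,):
    bt=blob(t,(3,130,90),(22,255,255),(220,270,360,420));bs=blob(s,(3,130,90),(16,255,255),(220,300,230,290))
    print('cap',[x[:2] for x in bt[:2]],[x[:2] for x in bs[:2]])
    if bt: print(at_z(t,*bt[0][0],.178))
    if bt and bs: print(tri(t,bt[0][0],s,bs[0][0]))
cv2.imwrite('pics/placed.png',s['image'][:,:,::-1])
r=move_linear([*g,.056],speed=.12,guard=8); st('at bar',r)
np.save('off.npy',off)
E
python3 b.py
```

```text
open [ 0.5418 -0.1395  0.1763] 0.0654 [-0.1 -0.1  0.4] 8.43
[(np.float64(1.9783937176925148), 0), (np.float64(1.573117322673143), 3.141592653589793)]
cap [(array([233.71014493, 390.02536232]), np.int32(276))] [(array([261.07826087, 257.28695652]), np.int32(345)), (array([269., 249.]), np.int32(1))]
[ 0.54184887 -0.13867495  0.178     ]
(array([ 0.54246822, -0.14001698,  0.1710036 ]), np.float64(0.0008849432012073716))
at bar False [0.54   0.3619 0.057 ] 0.0651 [1.  0.5 0.8] 12.24
```

View pics/placed.png

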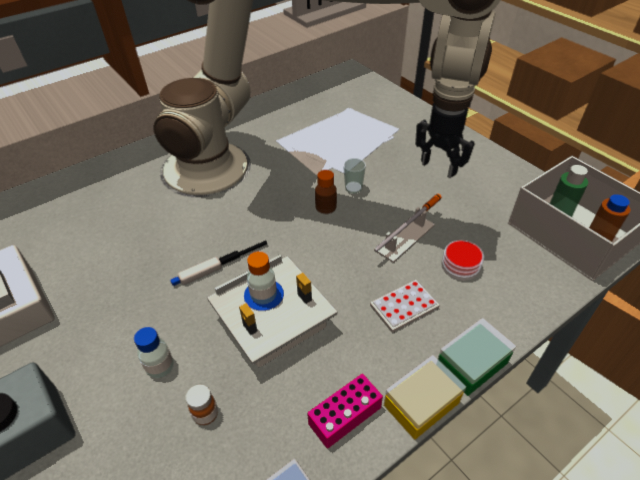

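The bottle stands on the mat: cap at (0.542, −0.140), scene pixel (261,257). Next I grip the bar and carry it to the pre-insertion pose.

```bash
cat > c.py <<'E'
from meas import *
st=lambda *a:print(*a,read_state()['tcp_pos'].round(4),round(read_state()['gripper_width'],4),read_state()['force'].round(1),read_state()['moment'].round(2),round(read_state()['clock'],2))
off=float(np.load('off.npy'))
command_gripper(.01,100); st('grip')
p=read_state()['tcp_pos']
move_linear([p[0],p[1],.17],speed=.12); st('lift')
L=np.array([.6002,-.0748]);u=np.array([.031,.9995])
q=down(-.031+off)
move_linear([*(L+.275*u),.17],q,speed=.2); move_linear([*(L+.275*u),.121],speed=.1); wait(.3); st('pre')
t=snap('top','pre_t.png');s=snap('scene','pre_s.png')
T=t['image'][150:260,215:435];S=s['image'][170:350,225:465]
cv2.imwrite('pics/pre1.png',cv2.resize(T,(800,400),interpolation=cv2.INTER_CUBIC)[:,:,::-1])
cv2.imwrite('pics/pre2.png',cv2.resize(S,(800,600),interpolation=cv2.INTER_CUBIC)[:,:,::-1])
for z,nm in((.225,'nose'),(.03,'collar'),(-.03,'end')):
    w=np.array([*(L+(.275-z)*u),.115]);print(nm,w.round(4),np.round(proj(t,w),1),np.round(proj(s,w),1))
w=[*L,.115];print('bore',np.round(proj(t,w),1),np.round(proj(s,w),1))
E
python3 c.py
```

```text
grip [0.5398 0.3617 0.0564] 0.0151 [ 0.3 -0.4  2.1] [ 0.04 -0.14  0.05] 12.76
lift [0.5395 0.3615 0.1689] 0.0152 [-0.7  0.1 -1.4] [ 0.07  0.06 -0.03] 13.86
pre [0.609  0.2001 0.1216] 0.0151 [-0.1 -0.6 -0.6] [0.08 0.01 0.01] 15.82
nose [ 0.6018 -0.0248  0.115 ] [210.3 331.6] [270.6 323.5]
collar [0.6078 0.1701 0.115 ] [209.3 240.2] [231.  395.8]
end [0.6097 0.23   0.115 ] [209.  212.3] [219.9 416.1]
bore [210.6 355.1] [281.6 303.3]
```

View pics/pre1.png

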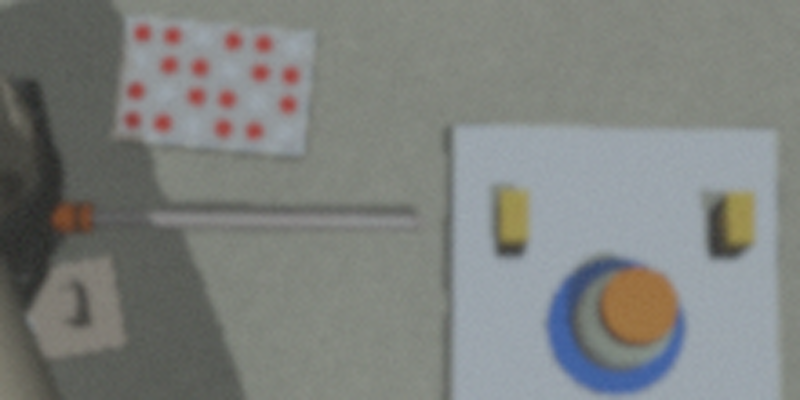

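View pics/pre2.png

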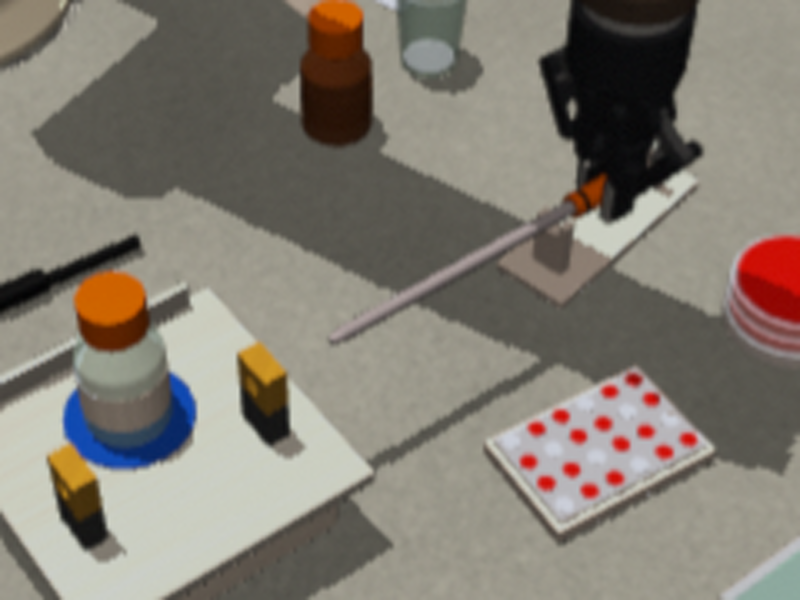

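```bash
cat > d.py <<'E'
from meas import *
from scipy.ndimage import map_coordinates, gaussian_filter1d
t=snap('top');s=snap('scene')
t0=dict(t,image=cv2.imread('pics/top0.png')[:,:,::-1].copy());s0=dict(s,image=cv2.imread('pics/scene0.png')[:,:,::-1].copy())
a=blob(t0,(100,70,40),(130,255,255),(205,275,350,418))[0];b=blob(s0,(100,70,40),(130,255,255),(265,325,230,295))[0]
f=lambda m:cv2.fitEllipse(max(cv2.findContours(m.astype(np.uint8),0,1)[0],key=len))
print('mat',a[0],a[1],b[0],b[1],at_z(t,*a[0],.07).round(4),at_z(s,*b[0],.07).round(4),tri(t,a[0],s,b[0]))
# yellow blobs in scene vs prediction of full yellow block (z .100-.130)
for nm,win in(('L',(265,310,288,320)),('R',(298,340,232,264))):
    m=blob(s0,(12,90,40),(34,255,255),win)[0];c=np.argwhere(m[2]);print(nm,m[1],m[0].round(1),c.min(0),c.max(0))
L=np.array([.6002,-.0748]);u=np.array([.031,.9995]);v=np.array([.9995,-.031])
for nm,cc in(('L',L),('R',L-.13*u)):
    for z in(.13,):
        print(nm,[np.round(proj(s,[*(cc+i*.015*v+j*.008*u),z]),1).tolist() for i,j in((1,1),(1,-1),(-1,-1),(-1,1))])
# shaft centreline offsets (px) against prediction
org=read_state()['tcp_pos'];o2=org[:2]
for nm,c in(('top',t),('scene',s)):
    g=c['image'].astype(float).sum(2);r=[]
    for x in np.arange(.06,.215,.005):
        P=np.array(proj(c,[*(o2-x*u),.115]));Q=np.array(proj(c,[*(o2-(x+.005)*u),.115]));d=(Q-P)/np.linalg.norm(Q-P);n=np.array([d[1],-d[0]]);n=n if n[0]>0 else -n
        k=np.arange(-8,8.01,.25);pr=map_coordinates(g,[P[0]+k*n[0],P[1]+k*n[1]],order=1)
        r.append(pr)
    r=np.array(r)
    for h in np.array_split(r,4):
        pr=np.median(h,0);print(nm,'n',n.round(2),pr[::2].round().astype(int).tolist())
E
python3 d.py
```

```text
mat [239.33602151 383.8844086 ] 1116 [294.33667335 263.36773547] 998 [ 0.5424 -0.1394  0.07  ] [ 0.5461 -0.1408  0.07  ] (array([ 0.54298887, -0.13964515,  0.06587344]), np.float64(0.0005667897529163935))
L 224 [282.9 303.5] [272 296] [294 310]
R 224 [314.  246.9] [303 239] [325 254]
L [[279.8, 310.5], [283.5, 303.8], [274.0, 295.5], [270.4, 302.1]]
R [[311.1, 253.5], [315.2, 246.1], [304.7, 238.3], [300.7, 245.7]]
top n [ 1.   -0.01] [381, 382, 378, 372, 363, 351, 333, 315, 297, 282, 281, 286, 308, 332, 359, 381, 389, 392, 380, 364, 337, 311, 296, 282, 277, 273, 271, 271, 272, 274, 271, 267, 270]
top n [ 1.   -0.01] [379, 379, 378, 378, 375, 370, 362, 349, 332, 315, 299, 299, 314, 337, 364, 384, 397, 399, 392, 379, 363, 352, 353, 356, 365, 373, 377, 380, 383, 384, 385, 383, 385]
top n [ 1.   -0.01] [385, 384, 384, 383, 383, 376, 371, 354, 337, 323, 310, 318, 327, 349, 373, 392, 411, 410, 405, 388, 370, 363, 359, 368, 379, 382, 385, 387, 387, 387, 386, 387, 385]
top n [ 1.   -0.01] [393, 394, 393, 390, 386, 379, 370, 349, 331, 314, 304, 306, 318, 344, 369, 391, 411, 411, 404, 389, 379, 375, 372, 379, 385, 389, 391, 392, 394, 392, 391, 391, 392]
scene n [0.88 0.48] [330, 315, 295, 274, 271, 267, 264, 262, 260, 261, 264, 287, 319, 363, 411, 446, 454, 440, 396, 346, 295, 247, 244, 285, 329, 357, 374, 368, 363, 352, 336, 324, 312]
scene n [0.88 0.48] [252, 253, 254, 254, 254, 254, 253, 252, 253, 253, 255, 272, 298, 352, 410, 450, 455, 444, 403, 355, 298, 245, 221, 225, 236, 246, 253, 253, 254, 253, 252, 251, 251]
scene n [0.88 0.48] [249, 251, 253, 253, 255, 255, 255, 255, 254, 252, 254, 273, 300, 357, 416, 448, 460, 449, 411, 365, 306, 251, 230, 224, 233, 247, 264, 283, 303, 327, 347, 366, 387]
scene n [0.88 0.48] [449, 450, 452, 452, 450, 451, 451, 452, 452, 450, 447, 445, 447, 453, 459, 467, 471, 451, 426, 375, 322, 292, 304, 343, 390, 429, 441, 451, 453, 454, 454, 454, 456]
```

The bar sits within about 1–1.5 mm of the bore line and shows no droop. Its height is confirmed by the bottle touchdown and by the rest height. I insert with a force guard.

```bash
cat > e.py <<'E'
from h import *
st=lambda *a:print(*a,read_state()['tcp_pos'].round(4),round(read_state()['gripper_width'],4),read_state()['force'].round(1),read_state()['moment'].round(2),round(read_state()['clock'],2))
L=np.array([.6002,-.0748]);u=np.array([.031,.9995])
st('start')
for d in(.265,.245,.225,.205,.19):
    r=move_linear([*(L+d*u),.1212],speed=.05,guard=5); wait(.1); st(d,r)
    if r: break
E
python3 e.py
```

```text
start [0.6088 0.2    0.1212] 0.015 [-0.3  0.2 -1.1] [ 0.1  -0.03 -0.02] 16.02
0.265 False [0.6084 0.1899 0.1212] 0.0153 [-0.2  0.1 -1.4] [0.06 0.01 0.04] 16.48
0.245 False [0.6078 0.1701 0.1212] 0.015 [ 0.2  0.1 -2. ] [ 0.08  0.   -0.05] 17.12
0.225 False [0.6072 0.1501 0.1212] 0.0152 [-0.1  0.5 -1.7] [ 0.11 -0.01 -0.02] 17.77
0.205 False [0.6066 0.1301 0.1212] 0.0156 [ 0.1  0.5 -1.5] [-0.04 -0.08  0.06] 18.43
0.19 False [0.6061 0.115  0.1212] 0.0152 [ 1.8 -0.9 -0.9] [-0.07 -0.08  0.1 ] 18.98
```

```bash
cat > f.py <<'E'
from h import *
st=lambda *a:print(*a,read_state()['tcp_pos'].round(4),read_state()['force'].round(1),read_state()['moment'].round(2),round(read_state()['clock'],2))
p0=np.array([.6061,.115,.1212])
c=p0.copy()
for ax in(0,2):
    lim=[]
    for s in(1,-1):
        g=c.copy();g[ax]+=s*.005
        r=move_linear(g,speed=.008,guard=3);lim.append(read_state()['tcp_pos'][ax]);st('xyz'[ax],s,r)
        move_linear(c,speed=.02)
    c[ax]=np.mean(lim)
    move_linear(c,speed=.02);wait(.1);st('centre')
E
python3 f.py
```

```text
x 1 False [0.611  0.115  0.1211] [-1.9  0.7 -0.7] [ 0.17  0.25 -0.26] 19.75
x -1 True [0.6032 0.1151 0.1209] [ 2.  -0.6 -2. ] [ 0.02 -0.38  0.42] 20.61
centre [0.607  0.115  0.1211] [ 0.3  0.1 -1.2] [ 0.11 -0.    0.  ] 21.27
z 1 False [0.6071 0.115  0.1262] [-0.1  0.4 -1.7] [ 0.19 -0.06  0.03] 22.04
z -1 False [0.6072 0.1151 0.1163] [0.7 0.2 0. ] [-0.02 -0.03  0.04] 23.22
centre [0.6071 0.115  0.1212] [ 0.1  0.1 -1.8] [0.1  0.02 0.  ] 23.97
```

The bar is centred in the first bushing, with x shifted by +1 mm. I continue through the second one.

```bash
cat > g.py <<'E'
from h import *
st=lambda *a:print(*a,read_state()['tcp_pos'].round(4),read_state()['force'].round(1),read_state()['moment'].round(2),round(read_state()['clock'],2))
L=np.array([.6012,-.0748]);u=np.array([.031,.9995])
for d in(.16,.13,.11,.1,.09,.08,.07,.063):
    r=move_linear([*(L+d*u),.1212],speed=.05,guard=5); wait(.1); st(d,r)
    if r: break
t=snap('top');s=snap('scene')
cv2.imwrite('pics/ins.png',cv2.resize(np.hstack([t['image'][180:260,300:440],s['image'][230:330,210:385][:80,:140]]),(800,229),interpolation=cv2.INTER_CUBIC)[:,:,::-1])
cv2.imwrite('pics/ins_s.png',cv2.resize(s['image'][220:350,210:383],(798,600),interpolation=cv2.INTER_CUBIC)[:,:,::-1])
E
python3 g.py
```

```text
0.16 False [0.6062 0.0853 0.1212] [ 0.  -0.8 -1.8] [ 0.1  -0.03  0.04] 24.82
0.13 False [0.6053 0.0553 0.1212] [-0.6  0.1 -2.2] [ 0.12 -0.08  0.07] 25.67
0.11 False [0.6046 0.0352 0.1212] [-0.4  0.8 -1.7] [ 0.06 -0.   -0.01] 26.32
0.1 False [0.6043 0.0251 0.1212] [-0.3 -0.8 -1.3] [ 0.09  0.01 -0.01] 26.77
0.09 False [0.604  0.0151 0.1212] [ 0.2  0.6 -0.7] [0.08 0.01 0.  ] 27.22
0.08 False [0.6037 0.0051 0.1212] [ 0.2 -0.1 -1.8] [ 0.11 -0.03 -0.01] 27.67
0.07 False [ 0.6034 -0.0049  0.1212] [-0.9 -0.3 -1.3] [ 0.1   0.01 -0.03] 28.12
0.063 False [ 0.6031 -0.0119  0.1212] [-0.1 -0.2 -0.3] [ 0.14  0.04 -0.01] 28.51
```

View pics/ins_s.png

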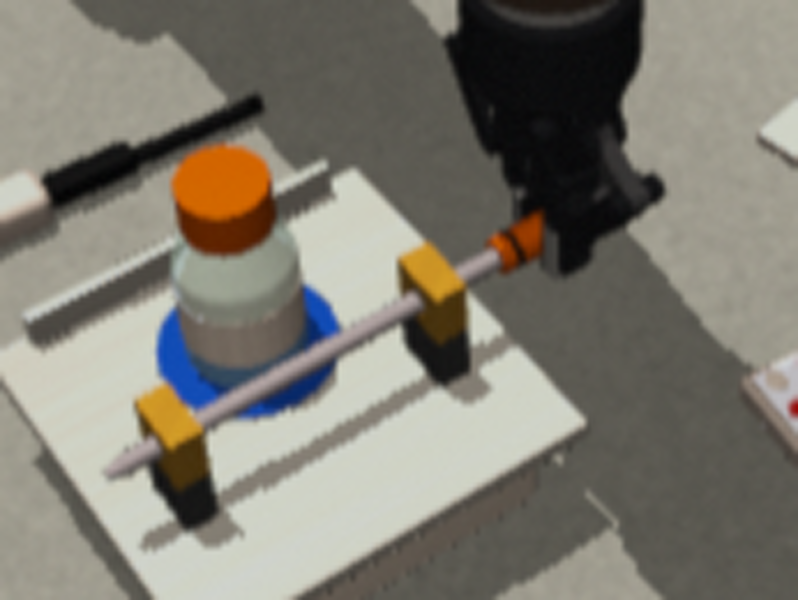

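The picture shows the nose out beyond the right bushing at crop (110,468), the handle clear of the left one, and the bottle upright. The forces are near zero, so I hand the job in.

```bash
python3 -c "
from h import *
wait(.3);s=read_state();print(s['force'],s['gripper_force'],s['gripper_width']);print(sign_off())"
```

```text
[-0.28593921 -0.47001279 -0.74738901] 97.64358043670654 0.015164730835005307
the job is handed in; nothing more can be done
None
```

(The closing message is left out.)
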